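Clear the tall bottles and shut the ingredient case

TASK

The blue cover of the wooden ingredient case cannot shut because two tall bottles, one with a red cap and one brown with a yellow cap, stand in its bays. First lift both out and stand them upright on the cork mat, then push the cover fully home against the dark end stop. The squat jar stays in its bay, and everything else on the table is to be left where it stands, upright.

Things in the scene. Friction and masses are not known exactly. Their poses are not given: they have to be found in the camera images.
- case: Fixed pale wooden case, 612 mm long (its y), 114 mm wide (its x), rim 85 mm high. Origin on the table under the middle of the half with the bays; x away from the robot. Four bays, 69 mm (y) by 90 mm (x) inside, floor at 8 mm, centres at y = +112 (empty), +37, -37, -112 mm. From y = +156 to +450 mm it is a closed deck at rim height.
- end_stop (a point): Top middle of the dark end stop at the case's -y end, 100 mm above the table, 12 mm thick, across the case's whole width. Dark guides, 6 mm wide at x = +-54 mm of the case, tops 98 mm above the table, run along both long sides.
- cover (a joint): How far the blue cover is open, m: 0 = fully shut, leading edge at the end stop; grows as it slides along the case's +y; 0.285 is its limit. About 2 N of sliding friction. The cover is 300 mm long, 100 mm wide and 8 mm thick, top face 95 mm above the table; starts open by 0.232 to 0.28.
- cover_rib (a point): Middle of the top edge of the cover's white upright rib, 124 mm above the table. The rib is 70 mm long across the case (x), 14 mm thick along y, stands 29 mm above the cover's top face, and sits 40 mm behind the cover's leading (-y) edge; behind it (+y) the cover is flat.
- red_bottle: Tall spice bottle to clear: 150 mm high, brown-red body 46 mm in diameter with a white label; red cap 44 mm in diameter over its top 45 mm. Origin at the centre of its underside, z up its axis. Starts in one of the three bays at y = +37, -37, -112 mm of the case.
- yellow_bottle: Tall brown glass bottle to clear: 160 mm high, body 58 mm in diameter up to 118 mm; yellow cap 48 mm in diameter over its top 42 mm. Origin at the centre of its underside, z up its axis. Starts in one of the same three bays.
- squat_jar: Squat jar, 60 mm in diameter and high, steel lid; stands in one of the same three bays, low enough for the cover to pass over; stays there. Origin at the centre of its underside.
- mat: Fixed cork mat, 180 mm (its x) by 250 mm (its y), 4 mm thick, lying on the table at the robot's right. Origin at the centre of its underside.
- cup: White cup on the mat, 76 mm across the rim, 70 mm high. Bystander; origin at the centre of its underside.
- green_bottle: Green glass bottle with a white cap, standing on the mat (not in the case): 52 mm in diameter, 165 mm high. Bystander; origin at the centre of its underside.
- blue_bottle: Small blue dropper bottle near the middle of the mat, 36 mm in diameter, 80 mm high. Bystander; origin at the centre of its underside.
- tin: Gold tin behind the case, 76 mm in diameter, 175 mm high. Bystander; origin at the centre of its underside.
- bowl: Dark metal bowl behind the case, 110 mm across, 50 mm high. Bystander; origin at the centre of its underside.
- round_jar: Glass jar with white filling and metal lid in front of the case, 66 mm in diameter, 85 mm high. Bystander; origin at the centre of its underside.
- jar_lid: Brass jar lid lying in front of the case, 76 mm in diameter, 14 mm high. Bystander; origin at the centre of its underside.
Mind the look-alikes: they are no part of the job. What is shaped like the yellow_bottle but purple is not meant.

How it is judged:
By the outcome, as a careful person would: the job done as asked, in the order asked, and still so for the second after the job is handed in, with the robot touching nothing.
It also fails if it takes over 72 s, if anything falls off the work surface, if the arm or the gripper's body presses on something with over 40 N, if the wrist force passes 120 N, or if a joint passes its speed limit or range.

ROBOT

A 6-joint arm with a two-finger parallel gripper is mounted at the origin on the work surface. World frame = base frame: x ahead of the robot, y to its left, z up, the work surface at z = 0. Lengths are in m, angles in degrees, forces in N, time in s.
With the tool pointing down it reaches from about 0.3 to 1 m from the base axis. Payload 5.1 kg.
Tool frame: the origin (TCP) lies midway between the tips of the shut fingers; the grasp point (between the pads) lies grasp_offset behind it (grasp_offset is the distance from the TCP to the grasp point, in m); z points along the fingers, y is the line along which they close (so a half turn about z gives the same grasp; the last joint's range is limited). The gripper opens to 95 mm and grips with 3 to 60 N. Pads are 20 mm wide; open, the fingers measure 119 mm over their backs; the gripper's body (75 mm by 180 mm) begins 59 mm behind the grasp point.
Start: joints at [-77.842, 7.093, 94.555, -0, 78.352, -4.733], TCP at [0.189, -0.622, 0.215] pointing down, gripper open.
Joint ranges: [-149.61, 149.61], [-58.7, 133.49], [1.44, 155.28], [-77.14, 257.14], [18.33, 153.61], [-166.67, 166.67]. Speed limits (degrees/s): [147.25, 147.25, 180, 180, 180, 180].

INTERFACE

Orientations are given as a 3x3 rotation matrix whose columns are the frame's x, y, z axes.
In Python, from rig import * gives the robot as it stands.
- The arm moves only by the shell command python3 -m handwheel 'ROWS'. ROWS is JSON, one flat list of numbers, 5 for each row, row after row: the gripper command: -1 is fully open, 1 is shut, values between are in proportion, then the shift along the tool's x, y, z in units of 100 cm (1.0 is 100 cm), then the turn about the tool's z in units of 180 degrees (1.0 is 180 degrees). In form: [hand, dx, dy, dz, roll, hand, dx, dy, dz, roll, ...]. A call has 1 to 5 rows; each row is the pose to reach, as a shift and turn from the pose commanded when the call began, along the tool's axes at that moment, turning the shorter way round; what a row does not reach only later rows make up. A row lasts 1/10 s, in which the tool goes at most 50 mm and 8.59 degrees, less where a joint would pass 70% of its speed; a pose out of reach is approached as far as the arm can. A call with a number of a shift or a turn outside -1 to 1 is refused whole. A call with a gripper value outside its range is refused whole. The fingers move at their own pace and stop on an object; the grip force is fixed at half the most. Time passes only in rows, so rows that repeat a pose let the fingers close. It gives the time, the measured TCP pose, the force, the opening and the grip force at its end, in the units of the state.
- observe(): the state, without advancing time (a new reading comes with each control period).
- capture(name): name is "scene" or "top" or "wrist"; returns a dict with "frame" (400x640x3 uint8, red, green, blue), "depth" (400x640 float32, m along the optical axis (not along the pixel's ray), 0 where there is no reading), "vertical_fov" (degrees; the focal length in pixels is half the picture's height over the tangent of half this angle, whatever the lens; pixels are square), "cx", "cy" (the principal point, pixels), "world_to_cam" (4x4, takes a point from world to camera coordinates). Camera axes: x right, y down, z forward; pixel columns grow to the right and rows downward; lengths in m; the calibration is good to about 2 mm. A picture is of the moment at which its call begins.
- job_done(): hands the job in; it is judged then, once.
Trained networks look in the newest picture that a camera, given by its name, has taken for a name from the list of things; names that differ only in an ending like _2 or _b are one class to them, and where a whole thing is asked for, a point or a joint stands for the part that bears it (a point fixed in the world has none). Each returns a list of dicts, best first, with "p" (0 to 1); they miss things now and then, are a little off and sometimes report something else, mostly with a low value. They report only what shows in the picture. A call takes as long as a camera call. They do not tell look-alikes from the thing itself.
- boxes_of(target, camera): "xyz" ([x, y, z] in m, in world coordinates, good to about 4 mm: the middle of the surface that is visible of it).
The state is a dict: "t": time; "q": joint angles; "joint_vel": joint speeds; "joint_torque": joint torques, N m; "tcp_pos": TCP position; "ee_rot": TCP orientation; "wrist_force": force on the tool from outside, world axes, zero at the start; "moment": the same for the moment, N m; "opening": finger opening in m; "grip_force": force on a finger pad.
Only numpy, scipy, OpenCV 4.12 (cv2) and the standard library are available. Lean on these libraries where they do the work, as an engineer would, in place of code of your own. Each camera call takes 0.05 s, during which the arm holds its last target. There are 200 camera calls.

## Working session

There is one attempt and no reset: what is moved stays moved. The work goes in short steps, Python scripts to look and compute and a shell command to move; the robot and the scene stay as the last step left them, time stands still between calls to the robot, and variables do not carry over. Pictures are saved under pics/ and viewed, at most 10 in all, crops included, and the job is handed in when it is done.

```bash
mkdir -p pics; ls
cat > h.py <<'E'
from rig import *
import numpy as np, cv2
def shot(n,f=None):
    c=capture(n)
    if f: cv2.imwrite('pics/'+f,c['frame'][:,:,::-1])
    return c
def proj(c,p):
    f=200/np.tan(np.radians(c['vertical_fov'])/2); q=c['world_to_cam']@np.r_[p,1]
    return (q[0]/q[2]*f+c['cx'],q[1]/q[2]*f+c['cy'])
def cloud(c):
    f=200/np.tan(np.radians(c['vertical_fov'])/2); d=c['depth']
    v,u=np.mgrid[:400,:640]
    P=np.stack([(u-c['cx'])/f*d,(v-c['cy'])/f*d,d,np.ones_like(d)],-1)@np.linalg.inv(c['world_to_cam']).T
    return P[...,:3]
E
python3 - <<'E'
from h import *
o=observe();print(o['tcp_pos'],o['ee_rot'],o['opening'],o['t'])
try: print(grasp_offset)
except Exception as e: print(e)
for cam in ['top','scene']:
    c=shot(cam,cam+'0.png')
    for n in ['case','cover','cover_rib','red_bottle','yellow_bottle','squat_jar','mat','cup','green_bottle','blue_bottle','tin','bowl','round_jar','jar_lid','end_stop']:
        try:
            for r in boxes_of(n,cam)[:3]: print(cam,n,np.round(r['xyz'],3),round(r['p'],2),np.round(proj(c,r['xyz'])))
        except Exception as e: print(n,e)
print(observe()['t'])
E
```

```text
pics
[ 0.18868338 -0.62136557  0.21341452] [[ 9.56873188e-01  2.90505630e-01 -4.24479801e-04]
 [ 2.90505894e-01 -9.56871192e-01  1.96134582e-03]
 [ 1.63609510e-04 -2.00007311e-03 -9.99997986e-01]] 0.0949477592907985 0.0
0.0188
top case [0.546 0.268 0.094] 0.68 [211. 207.]
top cover [0.532 0.328 0.096] 0.85 [186. 214.]
top cover [ 0.416 -0.327  0.127] 0.22 [471. 253.]
top cover_rib [0.539 0.328 0.098] 0.8 [185. 211.]
top cover_rib [0.704 0.263 0.024] 0.72 [221. 154.]
top red_bottle [0.561 0.124 0.156] 0.62 [267. 194.]
top yellow_bottle [ 0.749 -0.056  0.121] 0.94 [343. 119.]
top yellow_bottle [ 0.576 -0.168  0.136] 0.92 [395. 185.]
top yellow_bottle [ 0.589 -0.012  0.156] 0.58 [327. 180.]
top squat_jar [0.594 0.058 0.07 ] 0.97 [299. 188.]
top mat [ 0.408 -0.276  0.001] 0.92 [433. 261.]
top mat [0.532 0.326 0.094] 0.52 [187. 214.]
top cup [ 0.405 -0.213  0.026] 0.55 [411. 262.]
top cup [0.688 0.084 0.159] 0.15 [284. 139.]
top green_bottle [ 0.413 -0.326  0.123] 0.56 [470. 255.]
top blue_bottle [ 0.387 -0.254  0.066] 0.52 [432. 269.]
top tin [0.691 0.087 0.16 ] 0.71 [283. 138.]
top bowl
[... 856 characters left out ...]
0.84 [221. 244.]
scene cup [ 0.611 -0.032  0.131] 0.48 [328. 224.]
scene cup [ 0.448 -0.291  0.003] 0.35 [217. 286.]
scene green_bottle [ 0.434 -0.348  0.12 ] 0.85 [187. 278.]
scene green_bottle [0.545 0.317 0.094] 0.2 [380. 142.]
scene blue_bottle [ 0.402 -0.261  0.061] 0.61 [209. 258.]
scene blue_bottle [0.61  0.061 0.072] 0.52 [348. 213.]
scene tin [0.712 0.064 0.13 ] 0.56 [383. 219.]
scene bowl [0.692 0.279 0.026] 0.87 [413. 188.]
scene bowl [0.609 0.061 0.071] 0.2 [348. 213.]
scene round_jar [0.442 0.093 0.068] 0.91 [307. 178.]
scene jar_lid [0.43  0.256 0.013] 0.61 [336. 155.]
scene end_stop [0.569 0.208 0.096] 0.71 [366. 168.]
scene end_stop [ 0.391 -0.207  0.048] 0.21 [221. 244.]
1.6
```

View pics/top0.png

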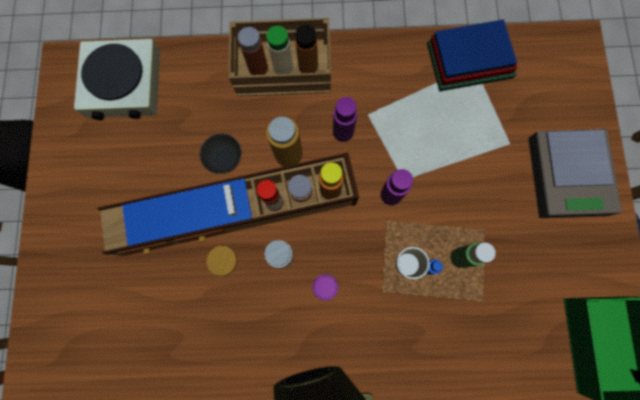

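View pics/scene0.png

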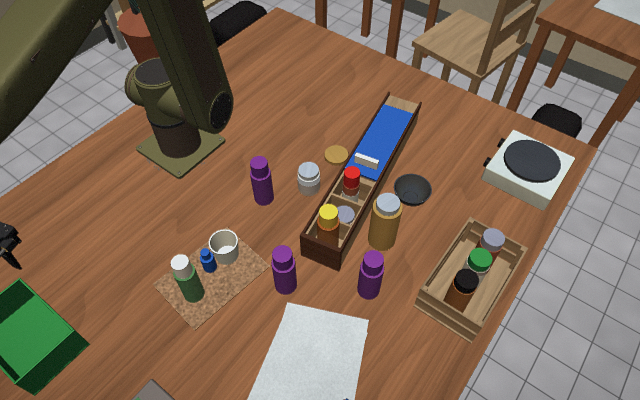

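The red cap is at top (267,192), the squat jar at (300,187) and the yellow cap at (331,175). Possible mix-ups: purple look-alikes at top (345,118), (397,187) and (325,288), the green-and-white bottle on the mat at (475,253), and the rack jars at (250–305,50). By colour, the targets are the two bottles inside the case. Next I'll get precise positions.

Run:
```python
from h import *
for cam in ['top','scene']:
    c=capture(cam);P=cloud(c);hsv=cv2.cvtColor(c['frame'],cv2.COLOR_RGB2HSV).astype(int)
    H,S,V=hsv[...,0],hsv[...,1],hsv[...,2];X,Y,Z=P[...,0],P[...,1],P[...,2]
    def rep(n,m):
        p=P[m]
        if len(p)<4: print(cam,n,len(p));return
        (cx,cy),r=cv2.minEnclosingCircle(p[:,:2].astype(np.float32))
        print(cam,n,len(p),'med',np.round(np.median(p,0),3),'circ',round(cx,3),round(cy,3),round(r,3))
    case=(X>.45)&(X<.68)&(Y>-.1)&(Y<.5)
    rep('redtop',((H<8)|(H>172))&(S>150)&(V>90)&case&(Z>.142)&(Z<.158))
    rep('yeltop',(H>20)&(H<35)&(S>150)&(V>90)&case&(Z>.152)&(Z<.168))
    rep('squat',case&(S<80)&(Z>.052)&(Z<.067)&(abs(X-.6)<.05)&(abs(Y-.06)<.05))
    blue=(H>100)&(H<125)&(S>150)&case&(Z>.085)&(Z<.105)
    rep('blue',blue); print(cv2.minAreaRect(P[blue][:,:2].astype(np.float32)))
    rep('rib',case&(S<70)&(V>150)&(Z>.117)&(Z<.13)&(Y>.12))
    print(cv2.minAreaRect(P[case&(S<70)&(V>150)&(Z>.117)&(Z<.13)&(Y>.12)][:,:2].astype(np.float32)))
    mat=(X>.28)&(X<.56)&(Y>-.46)&(Y<-.12)
    rep('greentop',mat&(Z>.155)&(Z<.172))
    rep('cup',mat&(Z>.06)&(Z<.076)&(abs(Y+.21)<.06))
    rep('bluebot',mat&(H>100)&(H<125)&(S>130)&(Z>.03))
    m=mat&(Z>-.004)&(Z<.012)&(H>5)&(H<25)
    if cam=='top':
        v,u=np.where((np.abs(Z-.003)<.01)&mat); 
    rep('tin',(abs(X-.69)<.07)&(abs(Y-.08)<.07)&(Z>.165)&(Z<.185))
    rep('roundj',(abs(X-.43)<.06)&(abs(Y-.1)<.06)&(Z>.078)&(Z<.092))
    rep('purp',(H>130)&(H<160)&(S>100)&(Z>.15)&(Z<.168)&(Y>-.25)&(Y<-.1))
    f=200/np.tan(np.radians(c['vertical_fov'])/2)
    if cam=='top':
        # mat corner pixels -> table plane z=.004
        W=np.linalg.inv(c['world_to_cam'])
        for uv in [(386,221),(484,228),(482,301),(383,294)]:
            d=W[:3,:3]@np.r_[(uv[0]-c['cx'])/f,(uv[1]-c['cy'])/f,1];o=W[:3,3];print('matc',np.round(o+d*(.004-o[2])/d[2],3))
        for uv in [(352,155),(357,202)]:
            d=W[:3,:3]@np.r_[(uv[0]-c['cx'])/f,(uv[1]-c['cy'])/f,1];o=W[:3,3];print('endc',np.round(o+d*(.1-o[2])/d[2],3))
        im=c['frame'][120:320,160:520,::-1];cv2.imwrite('pics/crop.png',cv2.resize(im,None,fx=2.2,fy=2.2,interpolation=2))
```

```text
top redtop 60 med [0.569 0.126 0.157] circ 0.571 0.127 0.022
top yeltop 74 med [ 0.602 -0.018  0.167] circ 0.633 0.03 0.082
top squat 65 med [0.578 0.055 0.064] circ 0.588 0.073 0.047
top blue 4846 med [0.536 0.335 0.097] circ 0.54 0.327 0.155
((0.5392187833786011, 0.3264729082584381), (0.10426215827465057, 0.29772186279296875), 10.996002197265625)
top rib 153 med [0.559 0.219 0.125] circ 0.559 0.221 0.034
((0.5593828558921814, 0.21913017332553864), (0.06785792112350464, 0.012491446919739246), 10.703934669494629)
top greentop 278 med [ 0.415 -0.337  0.17 ] circ 0.415 -0.339 0.021
top cup 270 med [ 0.403 -0.23   0.071] circ 0.47 -0.215 0.105
top bluebot 149 med [ 0.391 -0.257  0.083] circ 0.393 -0.259 0.017
top tin 548 med [0.705 0.089 0.177] circ 0.706 0.089 0.03
top roundj 505 med [0.434 0.112 0.086] circ 0.435 0.113 0.03
top purp 354 med [ 0.583 -0.176  0.162] circ 0.583 -0.177 0.024
matc [ 0.514 -0.162  0.004]
matc [ 0.488 -0.411  0.004]
matc [ 0.307 -0.386  0.004]
matc [ 0.331 -0.143  0.004]
endc [ 0.664 -0.075  0.1  ]
endc [ 0.547 -0.081  0.1  ]
scene redtop 147 med [0.573 0.118
[... 189 characters left out ...]
.333 0.094] circ 0.539 0.326 0.158
((0.5373157858848572, 0.32608601450920105), (0.10230356454849243, 0.30602070689201355), 11.054614067077637)
scene rib 94 med [0.56  0.218 0.123] circ 0.56 0.214 0.035
((0.5593575239181519, 0.21772831678390503), (0.0686740055680275, 0.01554887555539608), 12.059486389160156)
scene greentop 271 med [ 0.419 -0.343  0.168] circ 0.416 -0.341 0.021
scene cup 275 med [ 0.402 -0.21   0.07 ] circ 0.401 -0.22 0.05
scene bluebot 224 med [ 0.401 -0.267  0.06 ] circ 0.396 -0.264 0.018
scene tin 402 med [0.707 0.085 0.174] circ 0.707 0.088 0.032
scene roundj 284 med [0.436 0.108 0.084] circ 0.435 0.111 0.032
scene purp 311 med [ 0.586 -0.181  0.159] circ 0.584 -0.18 0.025
```

View pics/crop.png

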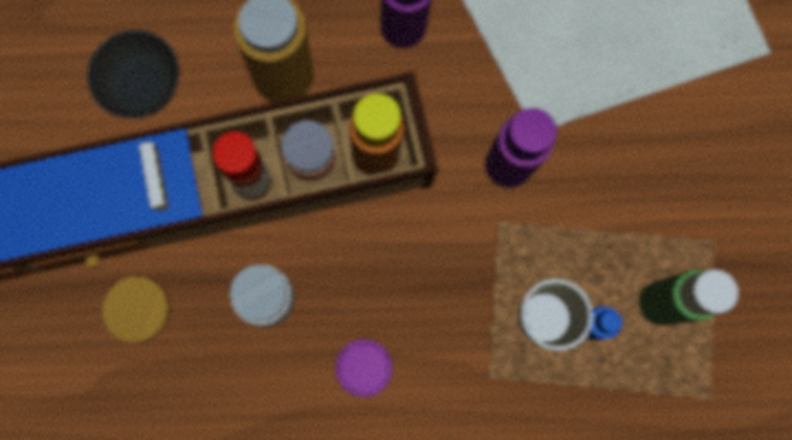

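The close crop confirms it: inside the case are red (crop 235,155), the squat jar (307,150) and yellow (377,118). All the purple ones stand outside.

Measured positions:

| Thing | x, y (m) | Check |
|---|---|---|
| Red bottle | (.571, .126) | cap top z .157 matches 158 mm |
| Yellow bottle | (.603, -.020) | cap top z .167 matches 168 mm |
| Rib | (.559, .219) | |
| Case yaw | about 11–12° | |

Place spots on the mat are red at (.351, -.315) and yellow at (.465, -.276).

```bash
cat > go.py <<'E'
import sys
from h import *
o=observe();R=np.array(o['ee_rot']);t=np.array([float(a) for a in sys.argv[1:4]])
print('shift',np.round(R.T@(t-o['tcp_pos']),4),'roll to case 11.5deg',)
E
python3 go.py .571 .126 .26; python3 -m handwheel '[-1,0,0,-0.05,0,-1,0.583,-0.603,-0.05,0,-1,0.583,-0.603,-0.05,0,-1,0.583,-0.603,-0.05,0,-1,0.583,-0.603,-0.05,0]'; python3 go.py .571 .126 .26
```

```text
shift [ 0.583  -0.6047 -0.0453] roll to case 11.5deg
t: 2.2
tcp_pos: [0.2806, -0.4423, 0.2648]
ee_rot: [[0.957, 0.29, 0.0], [0.29, -0.957, -0.0], [0.0, 0.0, -1.0]]
wrist_force: [2.0, 0.4, 1.2]
opening: 0.0954
grip_force: 0.0
shift [ 0.4427 -0.4598  0.0047] roll to case 11.5deg
```

```bash
m="0.443,-0.460,0.005,0"; python3 -m handwheel '[-1,0.443,-0.460,0.005,0,-1,0.443,-0.460,0.005,0,-1,0.443,-0.460,0.005,0,-1,0.443,-0.460,0.005,0,-1,0.443,-0.460,0.005,0]'; python3 go.py .571 .126 .26
```

```text
t: 2.7
tcp_pos: [0.3942, -0.2194, 0.2631]
ee_rot: [[0.957, 0.29, 0.001], [0.29, -0.957, -0.001], [0.001, 0.001, -1.0]]
wrist_force: [-0.0, -0.7, 0.2]
opening: 0.0955
grip_force: 0.0
shift [ 0.2694 -0.2793  0.003 ] roll to case 11.5deg
```

```bash
python3 -m handwheel '[-1,0.269,-0.279,0.003,0,-1,0.269,-0.279,0.003,0,-1,0.269,-0.279,0.003,0,-1,0.269,-0.279,0.003,0,-1,0.269,-0.279,0.003,0]'; python3 go.py .571 .126 .26
```

```text
t: 3.2
tcp_pos: [0.508, 0.0035, 0.2612]
ee_rot: [[0.957, 0.291, 0.001], [0.291, -0.957, -0.0], [0.001, 0.001, -1.0]]
wrist_force: [1.7, -0.1, -0.8]
opening: 0.0945
grip_force: 0.0
shift [ 0.0959 -0.0989  0.0012] roll to case 11.5deg
```

```bash
python3 -m handwheel '[-1,0.096,-0.099,0,0,-1,0.096,-0.099,0,0,-1,0.096,-0.099,0,0,-1,0.096,-0.099,0,0]'
python3 - <<'E'
from h import *
c=shot('wrist','w1.png');P=cloud(c);hsv=cv2.cvtColor(c['frame'],cv2.COLOR_RGB2HSV).astype(int);H,S,V=hsv[...,0],hsv[...,1],hsv[...,2]
for n,m in [('red',((H<8)|(H>172))&(S>150)&(V>80)&(P[...,2]>.148)&(P[...,2]<.166)),('yel',(H>20)&(H<35)&(S>150)&(V>80)&(P[...,2]>.158)&(P[...,2]<.176))]:
    p=P[m]
    if len(p)>10:print(n,len(p),np.median(p,0),cv2.minEnclosingCircle(p[:,:2].astype(np.float32)),(p[:,:2].max(0)+p[:,:2].min(0))/2)
E
python3 go.py .571 .126 .119
```

```text
t: 3.6
tcp_pos: [0.5715, 0.1277, 0.2603]
ee_rot: [[0.955, 0.295, -0.0], [0.295, -0.955, 0.001], [-0.0, -0.001, -1.0]]
wrist_force: [-0.3, 0.6, -1.4]
opening: 0.0953
grip_force: 0.0
red 1422 [0.57318631 0.12757864 0.15765292] ((0.5722782611846924, 0.12713880836963654), 0.021772600710392) [0.57227066 0.12721802]
yel 1888 [ 0.60321093 -0.0165499   0.16746355] ((0.6367576718330383, 0.032638028264045715), 0.0861235186457634) [0.63033877 0.0317431 ]
shift [ 0.0004 -0.0002  0.1413] roll to case 11.5deg
```

View pics/w1.png

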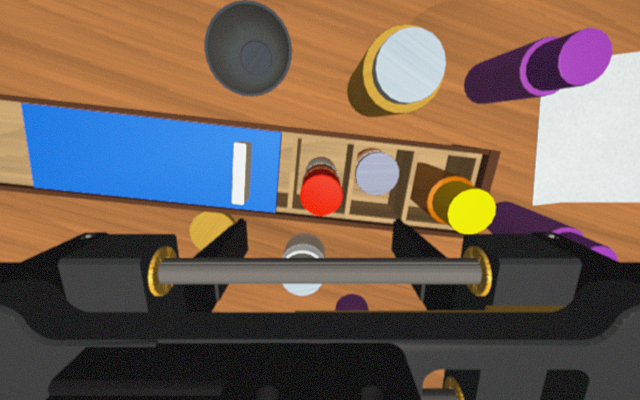

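The wrist view shows the red cap (320,190) between the finger pair, with the rib at (240,172) well clear and yellow at (470,210). The measured cap centre (.572,.127) matches the TCP, so I descend and grip.

```bash
python3 -m handwheel '[-1,0,0,0.05,0,-1,0,0,0.1,0,-1,0,0,0.14,0,-1,0,0,0.14,0,1,0,0,0.14,0]'; python3 -m handwheel '[1,0,0,0,0,1,0,0,0,0,1,0,0,0,0,1,0,0,0,0,1,0,0,0,0]'
```

```text
t: 4.15
tcp_pos: [0.5703, 0.123, 0.1213]
ee_rot: [[0.957, 0.289, -0.001], [0.289, -0.957, -0.0], [-0.001, 0.0, -1.0]]
wrist_force: [0.2, 0.2, 1.3]
opening: 0.0913
grip_force: 0.0
t: 4.65
tcp_pos: [0.5708, 0.124, 0.1214]
ee_rot: [[0.957, 0.291, 0.001], [0.291, -0.957, 0.0], [0.001, 0.0, -1.0]]
wrist_force: [-0.6, 0.8, 0.3]
opening: 0.0522
grip_force: 0.0
```

```bash
python3 -m handwheel '[1,0,0,0,0,1,0,0,0,0,1,0,0,0,0,1,0,0,0,0,1,0,0,0,0]'; python3 -m handwheel '[1,0,0,-0.03,0,1,0,0,-0.06,0,1,0,0,-0.10,0,1,0,0,-0.15,0,1,0,0,-0.20,0]';python3 go.py .351 -.315 .322
```

```text
t: 5.15
tcp_pos: [0.5706, 0.124, 0.1208]
ee_rot: [[0.957, 0.291, 0.0], [0.291, -0.957, 0.0], [0.0, -0.0, -1.0]]
wrist_force: [-0.6, 1.0, 1.4]
opening: 0.0435
grip_force: 29.9
t: 5.65
tcp_pos: [0.5697, 0.1238, 0.321]
ee_rot: [[0.957, 0.29, -0.003], [0.29, -0.957, -0.0], [-0.003, -0.0, -1.0]]
wrist_force: [0.5, 0.2, -0.8]
opening: 0.0438
grip_force: 29.9
shift [-3.367e-01  3.563e-01 -2.000e-04] roll to case 11.5deg
```

```bash
python3 -m handwheel '[1,-0.014,0.015,0,0,1,-0.035,0.037,0,0,1,-0.063,0.066,0,0,1,-0.093,0.098,0,0,1,-0.124,0.131,0,0]'; python3 -m handwheel '[1,-0.031,0.033,0,0,1,-0.062,0.066,0,0,1,-0.093,0.098,0,0,1,-0.124,0.131,0,0,1,-0.155,0.164,0,0]';python3 go.py .351 -.315 .322
```

```text
t: 6.15
tcp_pos: [0.4887, -0.0385, 0.3198]
ee_rot: [[0.957, 0.292, -0.001], [0.292, -0.957, -0.0], [-0.001, -0.0, -1.0]]
wrist_force: [0.7, -1.5, -1.2]
opening: 0.0437
grip_force: 29.9
t: 6.65
tcp_pos: [0.3879, -0.2406, 0.3201]
ee_rot: [[0.957, 0.291, -0.0], [0.291, -0.957, 0.0], [-0.0, -0.0, -1.0]]
wrist_force: [0.3, -0.3, -1.7]
opening: 0.0433
grip_force: 29.9
shift [-0.0569  0.0604 -0.0019] roll to case 11.5deg
```

```bash
python3 -m handwheel '[1,-0.028,0.030,0,0,1,-0.048,0.051,0,0,1,-0.057,0.060,0,0,1,-0.057,0.060,0,0]';python3 - <<'E'
from h import *
c=shot('scene');P=cloud(c);X,Y,Z=[P[...,i] for i in range(3)]
shot('wrist','w2.png')
for n in ['red_bottle','cup','green_bottle','blue_bottle']:
    print(n,[(np.round(r['xyz'],3),round(r['p'],2)) for r in boxes_of(n,'wrist')[:2]])
E
python3 go.py .351 -.315 .117
```

```text
t: 7.05
tcp_pos: [0.3514, -0.3141, 0.32]
ee_rot: [[0.958, 0.288, -0.001], [0.288, -0.958, 0.001], [-0.001, -0.001, -1.0]]
wrist_force: [0.2, 0.1, -2.0]
opening: 0.0435
grip_force: 29.9
red_bottle [(array([ 0.367, -0.305,  0.359]), 0.92)]
cup [(array([ 0.397, -0.262,  0.059]), 0.73), (array([ 0.401, -0.199,  0.036]), 0.6)]
green_bottle [(array([ 0.415, -0.334,  0.168]), 0.94), (array([ 0.394, -0.259,  0.065]), 0.56)]
blue_bottle [(array([ 0.397, -0.261,  0.06 ]), 0.72)]
shift [-0.0025  0.002   0.2038] roll to case 11.5deg
```

View pics/w2.png

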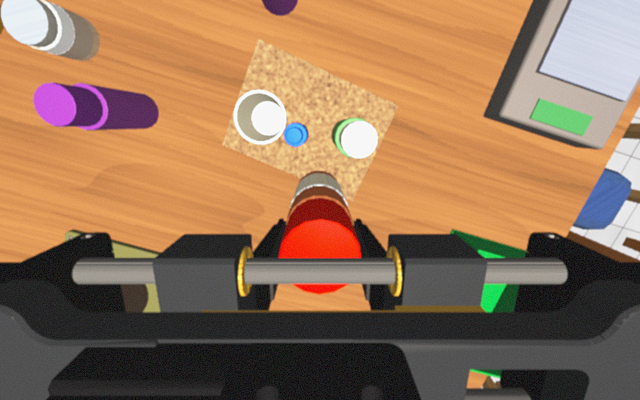

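The wrist view shows the red bottle held, and the mat with the cup (260,117), blue (295,134) and green (357,138). The spot beneath, at the front edge of the mat, is free, so I lower.

```bash
python3 -m handwheel '[1,0,0,0.04,0,1,0,0,0.08,0,1,0,0,0.12,0,1,0,0,0.15,0,1,0,0,0.175,0]'
python3 - <<'E'
from h import *
c=shot('wrist');W=np.linalg.inv(c['world_to_cam']);P=cloud(c)
hsv=cv2.cvtColor(c['frame'],cv2.COLOR_RGB2HSV).astype(int)
d=c['frame'].astype(int);m=(abs(P[...,2]-.004)<.006)&(hsv[...,1]<150)&(P[...,0]>.27)&(P[...,0]<.56)&(P[...,1]<-.1)&(P[...,1]>-.45)
m=cv2.morphologyEx(m.astype(np.uint8),cv2.MORPH_OPEN,np.ones((5,5)))>0
print(m.sum(),cv2.boxPoints(cv2.minAreaRect(P[m][:,:2].astype(np.float32))))
E
python3 go.py .351 -.315 .117
```

```text
t: 7.85
tcp_pos: [0.3521, -0.3119, 0.1436]
ee_rot: [[0.956, 0.292, -0.001], [0.292, -0.956, 0.002], [-0.001, -0.002, -1.0]]
wrist_force: [-0.4, 0.3, -1.7]
opening: 0.0432
grip_force: 29.9
25704 [[ 0.30524352 -0.38938794]
 [ 0.48792344 -0.41120777]
 [ 0.5181105  -0.15847602]
 [ 0.33543056 -0.1366562 ]]
shift [-0.0007  0.0051  0.0223] roll to case 11.5deg
```

```bash
python3 -m handwheel '[1,0,0,0.010,0,1,0,0,0.018,0,1,0,0,0.023,0,1,0,0,0.025,0,1,0,0,0.025,0]'
```

```text
t: 8.4
tcp_pos: [0.3524, -0.3136, 0.1213]
ee_rot: [[0.957, 0.291, 0.001], [0.291, -0.957, -0.001], [0.0, 0.001, -1.0]]
wrist_force: [-0.6, -0.6, -0.7]
opening: 0.0438
grip_force: 29.9
```

```bash
python3 -m handwheel '[1,0,0,0.001,0,1,0,0,0.002,0,1,0,0,0.003,0,1,0,0,0.003,0]'; python3 -c "
from rig import *
print([observe()['wrist_force'] for _ in range(1)])"
```

```text
t: 8.8
tcp_pos: [0.3521, -0.3133, 0.1177]
ee_rot: [[0.957, 0.291, -0.0], [0.291, -0.957, 0.0], [-0.0, -0.0, -1.0]]
wrist_force: [-1.1, -0.5, -2.3]
opening: 0.0435
grip_force: 29.9
[array([-1.05191931, -0.48026649, -2.32661104])]
```

```bash
python3 -m handwheel '[1,0,0,0.001,0,1,0,0,0.002,0,1,0,0,0.002,0]'
```

```text
t: 9.1
tcp_pos: [0.3525, -0.3135, 0.1168]
ee_rot: [[0.957, 0.291, 0.001], [0.291, -0.957, -0.0], [0.0, 0.0, -1.0]]
wrist_force: [-0.2, 1.4, 5.0]
opening: 0.0435
grip_force: 30.0
```

Contact (fz +5). I release partly, then rise.

```bash
python3 -m handwheel '[-0.5,0,0,0,0,-0.5,0,0,0,0,-0.5,0,0,0,0,-0.5,0,0,0,0,-0.5,0,0,0,0]'; python3 -m handwheel '[-0.5,0,0,-0.02,0,-0.5,0,0,-0.06,0,-0.5,0,0,-0.11,0,-1,0,0,-0.16,0]'; python3 -c "
from h import *
c=shot('top');print([(r['xyz'],r['p']) for r in boxes_of('red_bottle','top')])
P=cloud(c);hsv=cv2.cvtColor(c['frame'],cv2.COLOR_RGB2HSV).astype(int);H,S,V=hsv[...,0],hsv[...,1],hsv[...,2]
m=((H<8)|(H>172))&(S>150)&(V>80)&(abs(P[...,0]-.35)<.08)&(abs(P[...,1]+.31)<.08);print(m.sum(),np.median(P[m],0) if m.sum() else 0)
"; python3 go.py .603 -.020 .28
```

```text
t: 9.6
tcp_pos: [0.3521, -0.3133, 0.1155]
ee_rot: [[0.957, 0.291, -0.0], [0.291, -0.957, 0.0], [-0.0, -0.0, -1.0]]
wrist_force: [-0.1, 0.5, -0.2]
opening: 0.0708
grip_force: 0.0
t: 10.0
tcp_pos: [0.3517, -0.3129, 0.2768]
ee_rot: [[0.957, 0.29, -0.001], [0.29, -0.957, 0.001], [-0.001, -0.001, -1.0]]
wrist_force: [1.4, -0.6, 0.6]
opening: 0.0752
grip_force: 0.0
[([0.3555, -0.2937, 0.1015], 0.59)]
82 [ 0.3682912  -0.30179527  0.15578165]
shift [ 0.3237 -0.2112  0.0041] roll to case 11.5deg
```

```bash
python3 -m handwheel '[-1,0.324,-0.211,0,0,-1,0.324,-0.211,0,0,-1,0.324,-0.211,0,0,-1,0.324,-0.211,0,0,-1,0.324,-0.211,0,0]'; python3 go.py .603 -.020 .28
```

```text
t: 10.6
tcp_pos: [0.5139, -0.1202, 0.2753]
ee_rot: [[0.957, 0.291, 0.0], [0.291, -0.957, -0.0], [0.0, 0.0, -1.0]]
wrist_force: [1.6, -1.0, 0.1]
opening: 0.095
grip_force: 0.0
shift [ 0.1144 -0.07   -0.0047] roll to case 11.5deg
```

```bash
python3 -m handwheel '[-1,0.114,-0.070,0,0,-1,0.114,-0.070,0,0,-1,0.114,-0.070,0,0,-1,0.114,-0.070,0,0]'
python3 - <<'E'
from h import *
c=shot('wrist');P=cloud(c);hsv=cv2.cvtColor(c['frame'],cv2.COLOR_RGB2HSV).astype(int);H,S,V=hsv[...,0],hsv[...,1],hsv[...,2]
m=(H>22)&(H<33)&(S>190)&(V>100)&(abs(P[...,2]-.167)<.008)&(abs(P[...,0]-.603)<.05)&(abs(P[...,1]+.02)<.04)
p=P[m];print(len(p),np.median(p,0),cv2.minEnclosingCircle(p[:,:2].astype(np.float32)))
c=shot('top');P=cloud(c);hsv=cv2.cvtColor(c['frame'],cv2.COLOR_RGB2HSV).astype(int);H,S,V=hsv[...,0],hsv[...,1],hsv[...,2]
m=((H<8)|(H>172))&(S>150)&(V>80)&(abs(P[...,0]-.35)<.08)&(abs(P[...,1]+.31)<.08)&(P[...,2]>.145);print(m.sum(),np.median(P[m],0) if m.sum() else 0)
E
python3 go.py .603 -.020 .128
```

```text
t: 11.0
tcp_pos: [0.6032, -0.0187, 0.2743]
ee_rot: [[0.956, 0.295, -0.001], [0.295, -0.956, 0.001], [-0.001, -0.001, -1.0]]
wrist_force: [-0.3, -0.3, -0.5]
opening: 0.095
grip_force: 0.0
1634 [ 0.60374069 -0.01900417  0.16769443] ((0.6025538444519043, -0.01971241645514965), 0.024112898856401443)
344 [ 0.35370129 -0.31005494  0.15588332]
shift [ 0.0021 -0.001   0.1467] roll to case 11.5deg
```

```bash
python3 -m handwheel '[-1,0,0,0.05,0,-1,0,0,0.1,0,-1,0,0,0.145,0,-1,0,0,0.145,0,1,0,0,0.145,0]'; python3 -m handwheel '[1,0,0,0,0,1,0,0,0,0,1,0,0,0,0,1,0,0,0,0,1,0,0,0,0]'; python3 -m handwheel '[1,0,0,0,0,1,0,0,0,0,1,0,0,0,0,1,0,0,0,0,1,0,0,0,0]'
```

```text
t: 11.6
tcp_pos: [0.6011, -0.0228, 0.131]
ee_rot: [[0.957, 0.289, -0.001], [0.289, -0.957, 0.0], [-0.001, -0.0, -1.0]]
wrist_force: [0.1, -0.3, 1.7]
opening: 0.0914
grip_force: 0.0
t: 12.1
tcp_pos: [0.602, -0.0218, 0.1315]
ee_rot: [[0.957, 0.291, 0.001], [0.291, -0.957, -0.0], [0.001, 0.0, -1.0]]
wrist_force: [-0.4, 0.4, 0.1]
opening: 0.0528
grip_force: 0.0
t: 12.6
tcp_pos: [0.6019, -0.0217, 0.1311]
ee_rot: [[0.957, 0.291, 0.0], [0.291, -0.957, 0.0], [0.0, -0.0, -1.0]]
wrist_force: [-1.7, 0.4, 3.2]
opening: 0.0475
grip_force: 30.0
```

```bash
python3 -m handwheel '[1,0,0,-0.03,0,1,0,0,-0.06,0,1,0,0,-0.10,0,1,0,0,-0.15,0,1,0,0,-0.20,0]';python3 go.py .465 -.276 .331
```

```text
t: 13.1
tcp_pos: [0.6008, -0.0219, 0.3305]
ee_rot: [[0.957, 0.29, -0.003], [0.29, -0.957, 0.0], [-0.003, -0.001, -1.0]]
wrist_force: [0.4, -0.5, -2.1]
opening: 0.0474
grip_force: 30.0
shift [-2.037e-01  2.037e-01 -1.000e-04] roll to case 11.5deg
```

```bash
python3 -m handwheel '[1,-0.015,0.015,0,0,1,-0.038,0.038,0,0,1,-0.066,0.066,0,0,1,-0.097,0.097,0,0,1,-0.130,0.130,0,0]'; python3 -m handwheel '[1,-0.032,0.032,0,0,1,-0.055,0.055,0,0,1,-0.068,0.068,0,0,1,-0.074,0.074,0,0,1,-0.074,0.074,0,0]';python3 go.py .465 -.276 .127
```

```text
t: 13.6
tcp_pos: [0.5139, -0.1849, 0.3294]
ee_rot: [[0.957, 0.292, -0.002], [0.292, -0.957, 0.001], [-0.002, -0.001, -1.0]]
wrist_force: [0.6, -0.1, -1.8]
opening: 0.0478
grip_force: 30.0
t: 14.1
tcp_pos: [0.4652, -0.2768, 0.3298]
ee_rot: [[0.957, 0.289, -0.001], [0.289, -0.957, 0.001], [-0.001, -0.001, -1.0]]
wrist_force: [0.2, 0.8, -1.7]
opening: 0.0476
grip_force: 30.0
shift [ 2.000e-04 -6.000e-04  2.028e-01] roll to case 11.5deg
```

```bash
python3 -m handwheel '[1,0,0,0.04,0,1,0,0,0.08,0,1,0,0,0.12,0,1,0,0,0.15,0,1,0,0,0.175,0]'; python3 -m handwheel '[1,0,0,0.012,0,1,0,0,0.02,0,1,0,0,0.024,0,1,0,0,0.025,0,1,0,0,0.025,0]'
```

```text
t: 14.6
tcp_pos: [0.4655, -0.2743, 0.1529]
ee_rot: [[0.956, 0.292, -0.002], [0.292, -0.956, 0.002], [-0.002, -0.003, -1.0]]
wrist_force: [-0.3, 0.6, -1.5]
opening: 0.0478
grip_force: 30.0
t: 15.1
tcp_pos: [0.4665, -0.2768, 0.132]
ee_rot: [[0.957, 0.291, 0.002], [0.291, -0.957, -0.001], [0.001, 0.002, -1.0]]
wrist_force: [0.1, -0.1, -2.1]
opening: 0.0472
grip_force: 30.0
```

```bash
python3 -m handwheel '[1,0,0,0.001,0,1,0,0,0.002,0,1,0,0,0.003,0,1,0,0,0.003,0]'; python3 -m handwheel '[1,0,0,0.001,0,1,0,0,0.0015,0,1,0,0,0.0015,0]'
```

```text
t: 15.5
tcp_pos: [0.4657, -0.2763, 0.1277]
ee_rot: [[0.957, 0.29, -0.0], [0.29, -0.957, 0.0], [-0.0, -0.0, -1.0]]
wrist_force: [0.1, -0.3, -2.3]
opening: 0.0475
grip_force: 30.0
t: 15.8
tcp_pos: [0.4661, -0.2764, 0.1271]
ee_rot: [[0.957, 0.291, 0.001], [0.291, -0.957, -0.0], [0.0, 0.0, -1.0]]
wrist_force: [-0.8, 2.2, 3.4]
opening: 0.0478
grip_force: 30.0
```

```bash
python3 -m handwheel '[-0.5,0,0,0,0,-0.5,0,0,0,0,-0.5,0,0,0,0,-0.5,0,0,0,0,-0.5,0,0,0,0]'; python3 -m handwheel '[-0.5,0,0,-0.02,0,-0.5,0,0,-0.06,0,-0.5,0,0,-0.11,0,1,0,0,-0.13,0]';  python3 go.py .5525 .253 .24
```

```text
t: 16.3
tcp_pos: [0.4657, -0.2763, 0.1261]
ee_rot: [[0.957, 0.291, -0.0], [0.291, -0.957, 0.0], [-0.0, -0.0, -1.0]]
wrist_force: [0.1, 0.2, -0.8]
opening: 0.0706
grip_force: 0.0
t: 16.7
tcp_pos: [0.4674, -0.2775, 0.2621]
ee_rot: [[0.957, 0.29, 0.006], [0.291, -0.957, -0.005], [0.005, 0.006, -1.0]]
wrist_force: [-0.5, 0.4, 0.8]
opening: 0.0674
grip_force: 0.0
shift [ 0.2354 -0.483   0.0201] roll to case 11.5deg
```

```bash
python3 -m handwheel '[1,0.236,-0.482,0,0,1,0.236,-0.482,0,0,1,0.236,-0.482,0,0,1,0.236,-0.482,0,0,1,0.236,-0.482,0,0]'; python3 go.py .5525 .253 .24
```

```text
t: 17.2
tcp_pos: [0.5057, -0.0277, 0.2565]
ee_rot: [[0.957, 0.29, 0.001], [0.29, -0.957, -0.0], [0.001, 0.0, -1.0]]
wrist_force: [1.1, -0.1, -1.2]
opening: 0.0287
grip_force: 0.0
shift [ 0.1262 -0.2551  0.0165] roll to case 11.5deg
```

```bash
python3 -m handwheel '[1,0.126,-0.255,0,0,1,0.126,-0.255,0,0,1,0.126,-0.255,0,0,1,0.126,-0.255,0,0.033,1,0.126,-0.255,0,0.033]'; python3 -m handwheel '[1,0.016,-0.032,0,0,1,0.016,-0.032,0,0,1,0.016,-0.032,0,0]'
python3 - <<'E'
from h import *
o=observe();print(o['tcp_pos'],o['ee_rot'][:,1],o['opening'])
for cam in ['top','scene','wrist']:
    c=shot(cam,cam+'5.png');P=cloud(c);hsv=cv2.cvtColor(c['frame'],cv2.COLOR_RGB2HSV).astype(int);H,S,V=hsv[...,0],hsv[...,1],hsv[...,2]
    X,Y,Z=[P[...,i] for i in range(3)]
    for n,m in [('red',((H<8)|(H>172))&(S>150)&(V>80)&(abs(X-.35)<.04)&(abs(Y+.31)<.04)&(Z>.14)),('yel',(H>22)&(H<33)&(S>190)&(V>100)&(abs(X-.465)<.05)&(abs(Y+.276)<.04)&(Z>.15)),('rib',(abs(X-.56)<.05)&(abs(Y-.22)<.03)&(S<70)&(V>120)&(abs(Z-.124)<.006))]:
        if m.sum()>5: print(cam,n,m.sum(),np.median(P[m],0),cv2.minAreaRect(P[m][:,:2].astype(np.float32)))
E
python3 go.py .5525 .253 .112
```

```text
t: 17.7
tcp_pos: [0.5466, 0.2193, 0.2563]
ee_rot: [[0.982, 0.189, 0.001], [0.189, -0.982, -0.0], [0.001, 0.0, -1.0]]
wrist_force: [0.1, 0.0, 0.5]
opening: 0.0005
grip_force: 0.0
t: 18.0
tcp_pos: [0.556, 0.2519, 0.2557]
ee_rot: [[0.982, 0.191, -0.001], [0.191, -0.982, -0.001], [-0.001, 0.001, -1.0]]
wrist_force: [0.3, 0.1, 0.7]
opening: 0.0005
grip_force: 0.0
[0.55600852 0.25190037 0.25573961] [ 1.91333700e-01 -9.81524838e-01  6.38736011e-04] 0.0004761544437570373
top red 345 [ 0.35361252 -0.30987296  0.15560076] ((0.3538390100002289, -0.31012552976608276), (0.042967282235622406, 0.04214024916291237), 88.69581604003906)
top yel 361 [ 0.46683024 -0.27350693  0.16568561] ((0.4668309986591339, -0.27347007393836975), (0.045747365802526474, 0.04483452066779137), 35.10814666748047)
top rib 168 [0.55868669 0.21860377 0.12529835] ((0.5588943958282471, 0.21855632960796356), (0.06884755194187164, 0.013316897675395012), 10.164702415466309)
scene red 263 [ 0.35650665 -0.31472544  0.15343062] ((0.35385361313819885, -0.3130039572715759), (0.04254211485385895, 0.04242352768778801), 16.051244735717773)
scene rib 110 [0.561869   0.21634722 0.12277302] ((0.5599285364151001, 0.2176756113767624), (0.06787282973527908, 0.01792338117957115), 9.795401573181152)
wrist rib 771 [0.56070781 0.22048    0.12363091] ((0.5594866871833801, 0.219930961728096), (0.06957441568374634, 0.014199740253388882), 10.459051132202148)
shift [-0.0031 -0.0033  0.1443] roll to case 11.5deg
```

View pics/scene5.png

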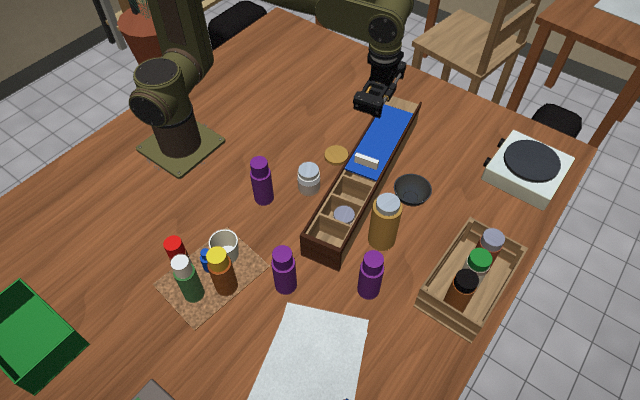

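The scene shows both bottles upright on the mat, red at (175,245) and yellow at (218,270), with the bystanders unmoved. The shut gripper hangs behind the rib at (367,160), so I lower it onto the rib's back side.

```bash
python3 -m handwheel '[1,0,-0.005,0.05,0,1,0,-0.005,0.1,0,1,0,-0.005,0.13,0,1,0,-0.005,0.142,0,1,0,-0.005,0.142,0]'; python3 -m handwheel '[1,0,0.01,0,0,1,0,0.02,0,0,1,0,0.03,0,0,1,0,0.04,0,0,1,0,0.05,0,0]'
```

```text
t: 18.65
tcp_pos: [0.5543, 0.2551, 0.1126]
ee_rot: [[0.982, 0.189, -0.003], [0.189, -0.982, -0.001], [-0.003, 0.001, -1.0]]
wrist_force: [-0.3, -0.4, -0.8]
opening: 0.0002
grip_force: 0.0
t: 19.15
tcp_pos: [0.5659, 0.207, 0.1159]
ee_rot: [[0.982, 0.19, 0.003], [0.19, -0.982, 0.001], [0.003, -0.001, -1.0]]
wrist_force: [0.7, 2.9, 4.7]
opening: 0.0004
grip_force: 2.3
```

```bash
python3 -m handwheel '[1,0,0.02,0.002,0,1,0,0.045,0.003,0,1,0,0.07,0.003,0,1,0,0.10,0.003,0,1,0,0.13,0.003,0]'
python3 - <<'E'
from h import *
c=shot('wrist');P=cloud(c);hsv=cv2.cvtColor(c['frame'],cv2.COLOR_RGB2HSV).astype(int);H,S,V=hsv[...,0],hsv[...,1],hsv[...,2]
X,Y,Z=[P[...,i] for i in range(3)];o=observe();print(o['tcp_pos'],o['wrist_force'])
m=(abs(X-.58)<.07)&(Y<o['tcp_pos'][1]+.01)&(abs(Y-o['tcp_pos'][1])<.06)&(S<70)&(V>120)&(abs(Z-.124)<.006)
if m.sum()>9: print(m.sum(),cv2.minAreaRect(P[m][:,:2].astype(np.float32)))
E
```

```text
t: 19.65
tcp_pos: [0.591, 0.0787, 0.1154]
ee_rot: [[0.982, 0.19, 0.004], [0.19, -0.982, 0.001], [0.004, -0.0, -1.0]]
wrist_force: [-2.9, 2.2, 13.7]
opening: 0.0005
grip_force: 5.8
[0.59196202 0.07445909 0.11466464] [ 1.56059511 -2.88273589  0.13046197]
915 ((0.610520601272583, 0.07104120403528214), (0.02665770798921585, 0.014045258052647114), 9.51510238647461)
```

```bash
python3 -m handwheel '[1,0,0,0,0]'
python3 - <<'E'
from h import *
shot('wrist','w7.png');o=observe();print(o['tcp_pos'],o['wrist_force'])
E
```

```text
t: 19.8
tcp_pos: [0.59, 0.0776, 0.112]
ee_rot: [[0.982, 0.187, 0.001], [0.187, -0.982, -0.001], [0.001, 0.001, -1.0]]
wrist_force: [-0.4, 0.1, -1.0]
opening: 0.0003
grip_force: 0.0
[0.58925688 0.07859966 0.11111502] [ 0.32924424 -1.82026911 -0.01533291]
```

View pics/w7.png

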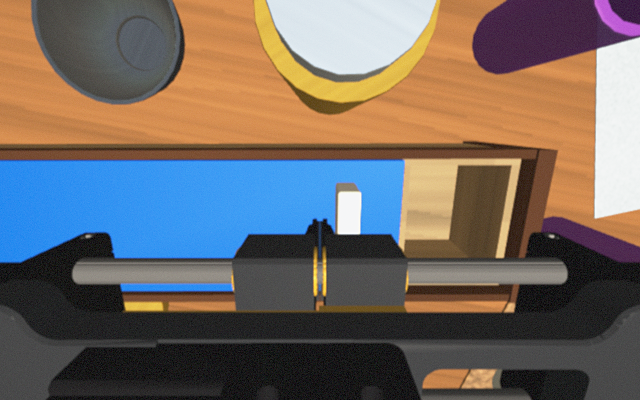

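The wrist view shows the fingertips (320,230) squarely behind the rib (348,210). The cover's edge is at px 403 and the end stop at px ~530, so roughly 90 mm remain. I continue, slowing near the end.

```bash
python3 -m handwheel '[1,0,0.015,0,0,1,0,0.03,0,0,1,0,0.045,0,0,1,0,0.055,0,0,1,0,0.060,0,0]'
python3 - <<'E'
from h import *
c=shot('wrist');P=cloud(c);X,Y,Z=[P[...,i] for i in range(3)];hsv=cv2.cvtColor(c['frame'],cv2.COLOR_RGB2HSV).astype(int);H,S,V=hsv[...,0],hsv[...,1],hsv[...,2]
yc=np.array([-.186,.983]);t=P[...,:2]@yc; o=observe();xc=P[...,:2]@np.array([.983,.186])
band=(abs(xc-.612)<.03)
b=band&(H>100)&(H<125)&(S>150)&(abs(Z-.095)<.008)
e=band&(Z>.094)&(Z<.106)&~b&(t<t[b].min()-.002)&(t>-.2)&(V<130)
print('edge',np.percentile(t[b],.5),'stop',np.percentile(t[e],[1,50,99]) if e.sum() else 0,e.sum(),'tcp',o['tcp_pos'][:2]@yc)
E
```

```text
t: 20.35
tcp_pos: [0.6005, 0.0196, 0.1106]
ee_rot: [[0.982, 0.189, -0.001], [0.189, -0.982, -0.0], [-0.001, -0.0, -1.0]]
wrist_force: [-2.4, 1.8, -0.3]
opening: 0.0002
grip_force: 1.1
edge -0.14442676064957846 stop [-0.18727635 -0.18023428 -0.17521873] 1781 tcp -0.09286638614901384
```

```bash
python3 -m handwheel '[1,0,0.008,0,0,1,0,0.014,0,0,1,0,0.019,0,0,1,0,0.023,0,0,1,0,0.026,0,0]'; python3 -m handwheel '[1,0,0.002,0,0,1,0,0.004,0,0,1,0,0.005,0,0,1,0,0.006,0,0]'
```

```text
t: 20.9
tcp_pos: [0.6059, -0.005, 0.1112]
ee_rot: [[0.982, 0.19, 0.0], [0.19, -0.982, 0.0], [0.0, -0.0, -1.0]]
wrist_force: [-0.1, 2.5, -0.8]
opening: 0.0004
grip_force: 1.0
t: 21.3
tcp_pos: [0.6066, -0.0084, 0.1113]
ee_rot: [[0.982, 0.19, -0.001], [0.19, -0.982, 0.005], [-0.0, -0.005, -1.0]]
wrist_force: [-2.4, 11.0, 0.4]
opening: 0.0005
grip_force: 5.3
```

```bash
python3 -m handwheel '[1,0,0.001,0,0,1,0,0.002,0,0,1,0,0.002,0,0]'; python3 -m handwheel '[1,0,-0.02,0,0,1,0,-0.03,0,0,1,0,-0.03,-0.05,0,1,0,-0.03,-0.10,0,1,0,-0.03,-0.15,0]'
python3 - <<'E'
from h import *
for cam in ['wrist','top']:
    c=shot(cam,cam+'9.png');P=cloud(c);X,Y,Z=[P[...,i] for i in range(3)];hsv=cv2.cvtColor(c['frame'],cv2.COLOR_RGB2HSV).astype(int);H,S,V=hsv[...,0],hsv[...,1],hsv[...,2]
    yc=np.array([-.186,.983]);t=P[...,:2]@yc;xc=P[...,:2]@np.array([.983,.186])
    band=(abs(xc-.600)<.03)
    b=band&(H>100)&(H<125)&(S>150)&(abs(Z-.095)<.008)
    e=band&(Z>.094)&(Z<.108)&~b&(t<t[b].min()+.01)&(t>-.2)&(V<130)
    print(cam,'edge',np.percentile(t[b],.5),'stop',np.percentile(t[e],[1,50,99]) if e.sum() else 0,e.sum())
    m=band&(S<70)&(V>120)&(abs(Z-.124)<.006)&(abs(Y)<.06);print('rib t',np.median(t[m]))
E
```

```text
t: 21.6
tcp_pos: [0.6066, -0.0085, 0.1113]
ee_rot: [[0.982, 0.19, -0.002], [0.19, -0.982, 0.008], [-0.001, -0.008, -1.0]]
wrist_force: [-3.8, 14.3, 0.9]
opening: 0.0005
grip_force: 7.2
t: 22.1
tcp_pos: [0.6016, 0.0165, 0.2632]
ee_rot: [[0.982, 0.19, 0.001], [0.19, -0.982, -0.001], [0.0, 0.001, -1.0]]
wrist_force: [1.5, -1.0, -0.2]
opening: 0.0002
grip_force: 0.0
wrist edge -0.17361891176960317 stop [-0.1869156  -0.18051893 -0.1752947 ] 497
rib t -0.13399813963566773
top edge 0.05381463283559406 stop [-0.18753004 -0.18442125 -0.17844212] 41
rib t nan
  return _methods._mean(a, axis=axis, dtype=dtype,
  ret = ret.dtype.type(ret / rcount)
```

View pics/wrist9.png

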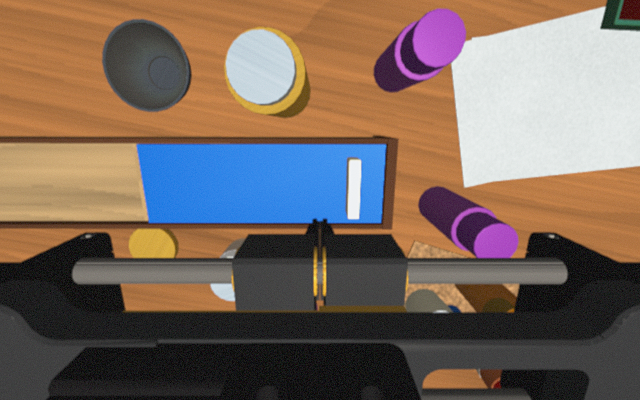

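View pics/top9.png

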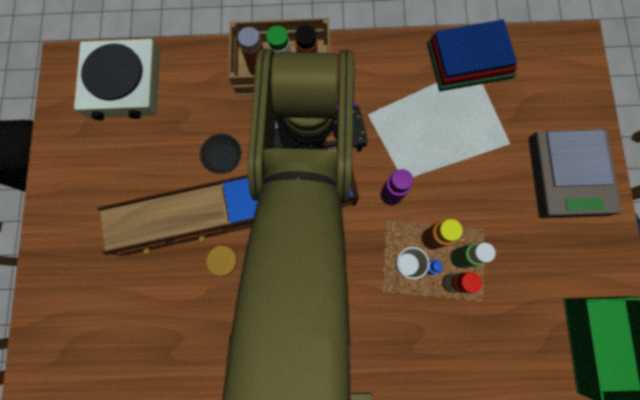

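The wrist view shows the cover edge (386,185) flush with the end stop, within measurement error (-.174 against -.175). The cover also stopped moving under 14 N. The top view shows both bottles upright on the mat at (448,232) and (468,283). The robot is clear, so I hand in.

```bash
python3 -c "
from rig import *
print(job_done())"
```

```text
the job is handed in; nothing more can be done
None
```

The job is handed in: both bottles stand upright on the cork mat, and the cover is shut against the end stop, where it stopped moving under a 14 N push. The squat jar was left in its bay, no bystander looked moved in the pictures, and the robot clock read about 22 of the 72 s.

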